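# Click the slim battery pack into its charging dock

## Task

Put the slim one of the two battery packs on charge: slide it upright into the bay of the charging dock and push it down past the spring catch, without dropping it in, until it is fully home and the catch has snapped back over its shoulder, then let go. Leave the thick pack where it stands.

Things in the scene. Friction and masses are not known exactly. Their poses are not given: they have to be found in the camera images.
- slim_pack_center (a point): centre of the slim battery pack, which stands upright: white body 72 (x) x 40 (y) x 40 mm high, on it a centred grey ribbed hand grip 44 x 30 x 90 mm: 130 mm high in all, this point 65 mm above the foot. Shoulders 14 mm deep at both x ends, 40 mm above the foot. Pinch the grip along y, e.g. 40 mm above this point. z up; a half turn about z makes no difference. About 0.2 kg
- thick_pack_center (a point): centre (65 mm above its foot) of the thick battery pack: same look and height, but body 72 (x) x 64 (y) x 40 mm and grip 44 x 44 x 90 mm; too thick for the bay, to be left alone. Either pack may be on the left or the right of the dock
- charging_dock: fixed grey dock with a bay open on top; origin on the worktop under the bay's centre, z up, x from the low white box with a dark window (-x end) to the catch (+x end). Bay 78 (x) x 46 (y) mm, 3 mm play round the pack; floor at z 10 mm, so the docked pack's centre is at z 75 mm; walls to z 64 mm, then slippery lips flaring 12 mm outward up to z 80 mm
- catch (a joint): travel (m) of the sprung steel catch that slides along the dock's x in the bay's +x end: 0 sprung in, about 0.007 pushed out while the pack's side passes, 0 again when locked. Its hook reaches in to 29 mm from the bay's centre, underside at z 52.5 mm; a slippery ramp on it rises outward to z 87 mm, 49 mm out; black thumb tab behind. The pack's foot pushes it aside with about 5 N downward
Not all that is in view belongs to the job. Leave any pink look-alike of the part that bears slim_pack_center alone.

How it is judged:
By the outcome, as a careful person would: the job done as asked, in the order asked, and still so for the second after the job is handed in, with the robot touching nothing.
It also fails if it takes over 42 s, if anything falls off the work surface, if the arm or the gripper's body presses on something with over 40 N, if the wrist force passes 120 N, or if a joint passes its speed limit or range.

## Robot

A 6-joint arm with a two-finger parallel gripper is mounted at the origin on a cart in front of the work surface, level with it; the furniture and walls round the work are solid. World frame = base frame: x ahead of the robot, y to its left, z up, the work surface at z = 0. Lengths are in m, angles in rad, forces in N, time in s.
With the tool pointing down it reaches from about 0.15 to 0.775 m from the base axis. Payload 6.1 kg.
Tool frame: the origin (TCP) lies midway between the tips of the shut fingers; the grasp point (between the pads) lies 19 mm behind it (ctrl.pinch_z is the z of the grasp point in the tool frame, in m); z points along the fingers, y is the line along which they close (so a half turn about z gives the same grasp; the last joint's range is limited). The gripper opens to 85 mm and grips with 20 to 120 N. Pads are 22 mm wide; open, the fingers measure 114 mm over their backs; the gripper's body (76 mm by 85 mm) begins 54 mm behind the grasp point. The pads swing forward as they close: fully open they stand 13 mm farther back than shut.
Start: joints at [-1.191, 0.126, -0.04, 1.405, 0, 1.571], TCP at [0.195, -0.488, 0.231] pointing down, gripper open.
Joint ranges: [-2.72, 2.72], [-0.95, 1.95], [-1.27, 1.35], [-1.78, 2.02], [-1.46, 1.47], [-3.14, 3.14]. Speed limits (rad/s): [2.39, 2.39, 3.01, 3.14, 3.14, 3.14].

## Interface

Orientations are given as a unit quaternion [w, x, y, z].
In Python, from workcell import readout, read_camera, ticket, ctrl gives the robot as it stands.
- The arm moves only by the tool drive_tool, never from a script. Its argument "series" is a list of rows, each a list of 3 entries, a list of its own where there are three numbers: the shift along the tool's x, y, z in m, then the turn about the tool's z in degrees, then the finger opening in m, from 0 to 0.0854. A call has 1 to 10 rows; each row shifts and turns the commanded pose from where the row before left it, along the tool's axes as they then stand; what a row does not reach is not made up. A row lasts 1/8 s, in which the tool goes at most 62.5 mm and 10.7 degrees, less where a joint would pass 70% of its speed; a pose out of reach is approached as far as the arm can. A call with a gripper value outside its range is refused whole. The fingers move at their own pace and stop on an object; the grip force is fixed at half the most. Time passes only in rows, so rows that do not move let the fingers close. It gives the time, the measured TCP pose, the force, the opening and the grip force at its end, in the units of the state.
- readout.observe(): the state, without advancing time (a new reading comes with each control period).
- read_camera(name): name is "scene" or "top" or "wrist"; returns a dict with "pixels" (384x512x3 uint8, red, green, blue), "vfov" (degrees; the focal length in pixels is half the picture's height over the tangent of half this angle, whatever the lens; pixels are square), "cx", "cy" (the principal point, pixels), "D" ([k1, k2, p1, p2, k3] as OpenCV has them; the pictures are not rectified), "R" (3x3) and "t" (3): a world point X has camera coordinates R X + t. Camera axes: x right, y down, z forward; pixel columns grow to the right and rows downward; lengths in m; the calibration is good to about 2 mm. A picture is of the moment at which its call begins. There is no depth.
- ticket.job_done(): hands the job in; it is judged then, once.
The state is a dict: "time": time; "q": joint angles; "dq": joint speeds; "joint_efforts": joint torques, N m; "eef_pos": TCP position; "tcp_rot": TCP orientation; "wrist_force": force on the tool from outside, world axes, zero at the start; "moment": the same for the moment, N m; "grip_width": finger opening in m; "gripper_force": force on a finger pad.
Only numpy, scipy, OpenCV 4.12 (cv2) and the standard library are available. Lean on these libraries where they do the work, as an engineer would, in place of code of your own. Each camera call takes 0.05 s, during which the arm holds its last target. There are 200 camera calls.

## Working session

There is one attempt and no reset: what is moved stays moved. The work goes in short steps, Python scripts to look and compute and a tool call to move; the robot and the scene stay as the last step left them, time stands still between calls to the robot, and variables do not carry over. Pictures are saved under pics/ and viewed, at most 10 in all, crops included, and the job is handed in when it is done.

Besides the shell and the picture viewer there is one more tool, called after ">>>" in YAML: its name, and indented under it one key for each argument. drive_tool: Moves the arm, as the interface text tells. Its arguments: {"type":"object","properties":{"series":{"type":"array"}},"required":["series"]}

```bash
mkdir -p pics; cat > h.py <<'E'
import numpy as np, cv2
from workcell import readout, read_camera, ticket, ctrl
def K(c):
    h=c["pixels"].shape[0]; f=h/2/np.tan(np.radians(c["vfov"])/2)
    return np.array([[f,0,c["cx"]],[0,f,c["cy"]],[0,0,1.]])
def ray(c,uv,z):
    p=cv2.undistortPoints(np.array([[uv]],float),K(c),np.array(c["D"],float)).ravel()
    R=np.array(c["R"]);t=np.array(c["t"]);o=-R.T@t;d=R.T@np.array([p[0],p[1],1])
    return o+d*(z-o[2])/d[2]
def proj(c,X):
    R=np.array(c["R"]);t=np.array(c["t"],float)
    return cv2.projectPoints(np.array(X,float).reshape(-1,1,3),cv2.Rodrigues(R)[0],t,K(c),np.array(c["D"],float))[0].reshape(-1,2)
def save(c,name,box=None,s=1):
    im=c["pixels"][:,:,::-1]
    if box: im=im[box[1]:box[3],box[0]:box[2]]
    cv2.imwrite("pics/"+name,cv2.resize(im,None,fx=s,fy=s,interpolation=cv2.INTER_CUBIC))
E
python3 - <<'E'
from h import *
import pickle
C={n:read_camera(n) for n in("scene","top")}
pickle.dump(C,open("c0.pkl","wb"))
for n in C: save(C[n],n+"0.png",None,1.5); c=C[n]; print(n,-np.array(c["R"]).T@c["t"])
s=readout.observe();print(s["time"],s["eef_pos"],s["tcp_rot"],s["wrist_force"],s["grip_width"],ctrl.pinch_z)
E
```

```text
scene [0.07967493 0.5966889  0.62095459]
top [ 0.30871861 -0.09587853  1.07277437]
0.1 [ 0.19449338 -0.48725025  0.23058273] [-7.18958472e-04  9.82024288e-01  1.88753179e-01 -1.35918204e-04] [ 0.46530906  0.10149509 -0.54671425] 0.08539103235780718 -0.0187
```

View pics/top0.png

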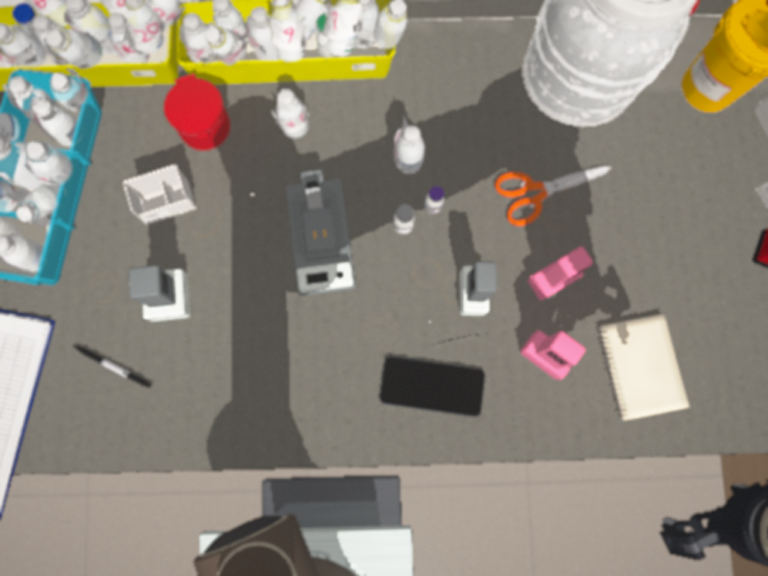

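View pics/scene0.png

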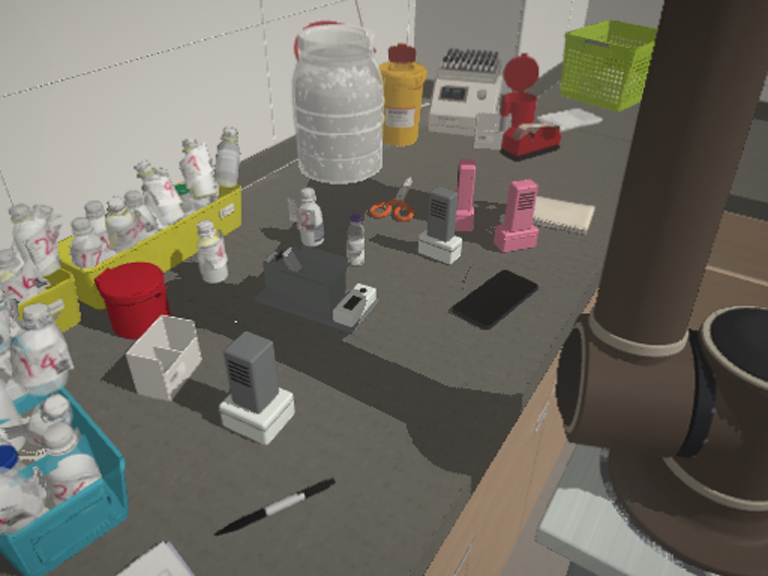

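Candidates in the top view (shown at 1.5x): the grey/white pack at (160,292) is about square, so it is the thick one. The grey/white pack at (478,288) is narrower, so it is the slim one. The two at (560,272) and (553,353) are pink decoys. Next I'll confirm this in one enlarged crop.

```bash
python3 - <<'E'
from h import *
import pickle
C=pickle.load(open("c0.pkl","rb"))
a=C["top"]["pixels"][105:225,185:345,::-1]
cv2.imwrite("pics/crop1.png",cv2.resize(a,None,fx=5,fy=5,interpolation=cv2.INTER_CUBIC))
E
```

```text
(no output)
```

View pics/crop1.png

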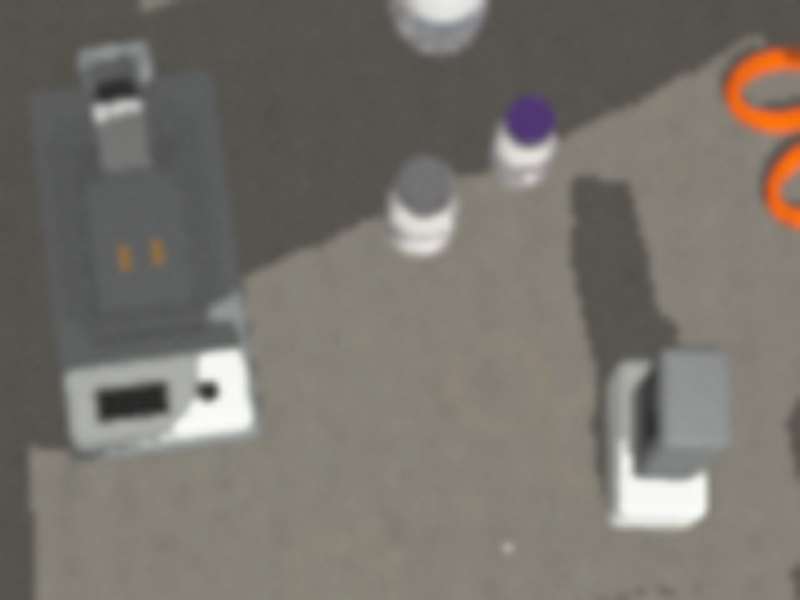

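The slim pack is the right one: in the crop its body is about 100 px wide at (660,445), and it is not pink. In the crop the dock's rim corners are near (32,95), (212,72), (242,345) and (62,368), and the catch is at (122,120).

```bash
python3 - <<'E'
from h import *
import pickle
C=pickle.load(open("c0.pkl","rb"));c=C["top"]
def P(x,y,z): return ray(c,((x+.5)/5-.5+185,(y+.5)/5-.5+105),z)
def show(n,pts,z):
    W=np.array([P(*p,z) for p in pts]);print(n,z,W[:,:2].round(4).tolist(),"ctr",W.mean(0).round(4));
    for i in range(len(pts)): d=W[(i+1)%len(pts)]-W[i];print("  ",np.hypot(*d[:2]).round(4),np.degrees(np.arctan2(d[1],d[0])).round(1))
show("grip",[(663,347),(728,352),(722,452),(662,446)],.13)
show("body front+left",[(612,365),(610,518),(706,515)],.04)
show("rim",[(32,95),(212,72),(242,345),(62,368)],.08)
show("floor",[(90,175),(183,168),(197,300),(98,310)],.01)
show("box",[(65,370),(242,348),(255,432),(75,450)],.06)
show("catch",[(80,50),(148,42),(153,75),(95,105),(140,98),(100,165),(150,165)],.08)
w=read_camera("wrist");s=readout.observe()
R=np.array(w["R"]);print(R.round(3),(-R.T@w["t"]-s["eef_pos"]).round(4),w["vfov"])
E
```

```text
grip 0.13 [[0.5266, -0.2575], [0.5237, -0.2849], [0.4807, -0.2796], [0.484, -0.2545]] ctr [ 0.5038 -0.2691  0.13  ]
   0.0276 -96.1
   0.0433 173.0
   0.0253 82.6
   0.0428 -3.9
body front+left 0.04 [[0.5396, -0.2487], [0.4679, -0.2439], [0.468, -0.288]] ctr [ 0.4918 -0.2602  0.04  ]
   0.0718 176.2
   0.0441 -89.8
   0.0816 28.8
rim 0.08 [[0.6643, 0.015], [0.673, -0.0675], [0.5444, -0.0782], [0.5361, 0.0023]] ctr [ 0.6045 -0.0321  0.08  ]
   0.0829 -84.0
   0.129 -175.2
   0.0809 95.8
   0.1288 5.7
floor 0.01 [[0.6478, -0.0052], [0.65, -0.0504], [0.5838, -0.0559], [0.5802, -0.0083]] ctr [ 0.6154 -0.0299  0.01  ]
   0.0452 -87.2
   0.0665 -175.3
   0.0477 94.3
   0.0677 2.7
box 0.06 [[0.5398, 0.0029], [0.5477, -0.0778], [0.5086, -0.0827], [0.5026, -0.0013]] ctr [ 0.5247 -0.0397  0.06  ]
   0.0811 -84.4
   0.0394 -172.8
   0.0817 94.2
   0.0374 6.4
catch 0.08 [[0.6854, -0.0072], [0.6883, -0.0384], [0.6723, -0.0405], [0.6587, -0.0138], [0.6614, -0.0344], [0.63, -0.0157], [0.6294, -0.0384]] ctr [ 0.6608 -0.0269  0.08  ]
   0.0314 -84.6
   0.0161 -172.7
   0.03 117.0
   0.0208 -82.4
   0.0365 149.3
   0.0227 -91.7
   0.0641 29.2
[[ 0.371 -0.929 -0.002]
 [-0.896 -0.358  0.261]
 [-0.243 -0.095 -0.965]] [0.0631 0.0234 0.1428] 61.388577255174916
```

>>> drive_tool:
  series:
    - [[0,0,0],9,0.065]
    - [[0,0,0],9,0.065]
    - [[0,0,0],8.8,0.065]
    - [[0.036,-0.031,0],0,0.065]
    - [[0.036,-0.031,0],0,0.065]
    - [[0.036,-0.031,0],0,0.065]
    - [[0.036,-0.031,0],0,0.065]
    - [[0.036,-0.031,0],0,0.065]
    - [[0.036,-0.031,0],0,0.065]
    - [[0.036,-0.031,0],0,0.065]

```text
time: 1.4
eef_pos: [0.4658, -0.2924, 0.231]
tcp_rot: [-0.0, 0.999, -0.044, -0.0]
wrist_force: [0.2, -0.6, -0.0]
grip_width: 0.065
gripper_force: 0.0
```

>>> drive_tool:
  series:
    - [[0.036,-0.029,0],0,0.065]
    - [[0,0,0],0,0.065]
    - [[0,0,0],0,0.065]

```text
time: 1.78
eef_pos: [0.5027, -0.2678, 0.2309]
tcp_rot: [-0.0, 0.999, -0.044, -0.001]
wrist_force: [0.6, 0.1, -0.2]
grip_width: 0.0653
gripper_force: 0.0
```

```bash
cat >> h.py <<'E'
def st():
    s=readout.observe(); w,x,y,z=s["tcp_rot"]
    from scipy.spatial.transform import Rotation as Ro
    R=Ro.from_quat([x,y,z,w]).as_matrix()
    yaw=np.degrees(np.arctan2(R[1,0],R[0,0]))
    print("t",round(s["time"],2),"p",np.round(s["eef_pos"],4),"yaw",yaw.round(2),"zax",R[:,2].round(3),"F",np.round(s["wrist_force"],1),"w",round(s["grip_width"],4),"g",np.round(s["gripper_force"],1))
    return np.array(s["eef_pos"]),R,yaw
def go(x,y,z,yaw):
    p,R,y0=st(); a=np.radians(yaw); d=np.array([x,y,z])-p
    print("turn",round(y0-yaw,2),"then shift",[round(v,4) for v in (d[0]*np.cos(a)+d[1]*np.sin(a),d[0]*np.sin(a)-d[1]*np.cos(a),-d[2])])
def box(x0,x1,y0,y1,z,cx,cy,yaw):
    a=np.radians(yaw);c,s=np.cos(a),np.sin(a)
    return [(cx+c*u-s*v,cy+s*u+c*v,z) for u,v in((x0,y0),(x1,y0),(x1,y1),(x0,y1))]
def draw(c,polys,name,s=1.5,crop=None):
    im=cv2.resize(np.ascontiguousarray(c["pixels"][:,:,::-1]),None,fx=s,fy=s,interpolation=cv2.INTER_CUBIC)
    for k,P in enumerate(polys): cv2.polylines(im,[np.int32(((proj(c,P)+.5)*s-.5)*16)],True,[(0,0,255),(0,255,0),(255,0,0),(0,255,255)][k%4],1,cv2.LINE_AA,4)
    if crop: im=im[crop[1]:crop[3],crop[0]:crop[2]]
    cv2.imwrite("pics/"+name,im)
E
python3 - <<'E'
from h import *
import pickle
st();c=read_camera("wrist");pickle.dump(c,open("w1.pkl","wb"))
x,y,a=.504,-.268,-5
draw(c,[box(-.022,.022,-.015,.015,.13,x,y,a),box(-.036,.036,-.02,.02,.04,x,y,a)],"w1.png")
E
```

```text
t 1.77 p [ 0.5027 -0.2678  0.2309] yaw -5.02 zax [-0.001  0.    -1.   ] F [ 0.6  0.1 -0.2] w 0.0653 g 0.0
```

View pics/w1.png

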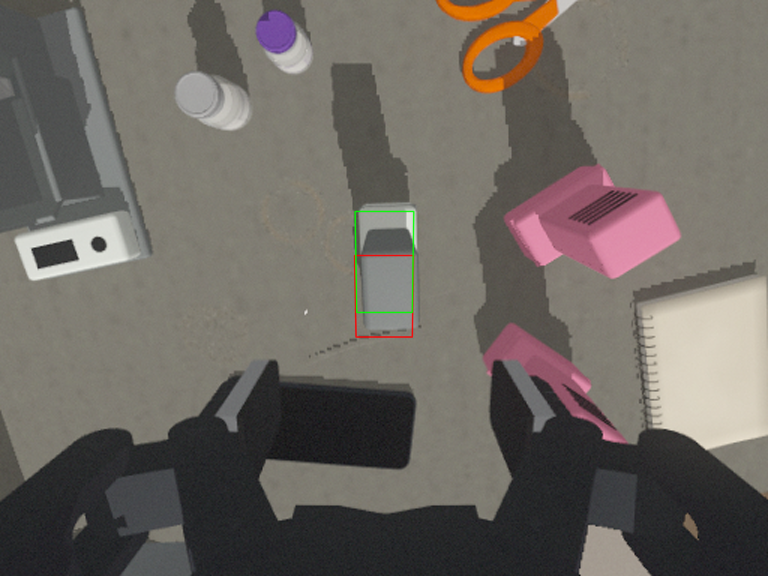

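The overlay puts the pack about 2–3 mm ahead of and 1.5 mm right of my estimate, with the grip top centred at (388,291). The pink decoys are well clear of the fingers. I'll correct, descend and grip.

>>> drive_tool:
  series:
    - [[0.003,0.0015,0.02],0,0.065]
    - [[0,0,0.03],0,0.065]
    - [[0,0,0.03],0,0.065]
    - [[0,0,0.03],0,0.065]
    - [[0,0,0.02],0,0.065]
    - [[0,0,0.014],0,0.065]
    - [[0,0,0],0,0.065]
    - [[0,0,0],0,0.02]
    - [[0,0,0],0,0.02]
    - [[0,0,0],0,0.02]

```text
time: 3.08
eef_pos: [0.5067, -0.2701, 0.0885]
tcp_rot: [0.001, 0.999, -0.044, 0.001]
wrist_force: [-1.2, -0.4, 4.4]
grip_width: 0.0293
gripper_force: 59.0
```

>>> drive_tool:
  series:
    - [[0,0,0],0,0.02]
    - [[0,0,0],0,0.02]
    - [[0,0,0],0,0.02]
    - [[0,0,0],0,0.02]

```text
time: 3.58
eef_pos: [0.5067, -0.2701, 0.0885]
tcp_rot: [0.001, 0.999, -0.044, 0.001]
wrist_force: [-0.8, -1.9, 6.3]
grip_width: 0.0296
gripper_force: 59.2
```

>>> drive_tool:
  series:
    - [[0,0,-0.02],0,0.02]
    - [[0,0,-0.04],0,0.02]
    - [[0,0,-0.04],0,0.02]
    - [[0,0,-0.03],0,0.02]
    - [[0,0,0],-10.5,0.02]
    - [[0.027,-0.0425,0],0,0.02]
    - [[0.027,-0.0425,0],0,0.02]
    - [[0.027,-0.0425,0],0,0.02]
    - [[0.027,-0.0425,0],0,0.02]
    - [[0,0,0],0,0.02]

```text
time: 4.82
eef_pos: [0.5982, -0.0868, 0.2162]
tcp_rot: [-0.001, 0.999, 0.05, -0.001]
wrist_force: [-0.7, -0.7, -2.4]
grip_width: 0.0295
gripper_force: 59.4
```

>>> drive_tool:
  series:
    - [[0,0,0],0,0.02]
    - [[0,0,0],0,0.02]

```text
time: 5.08
eef_pos: [0.5968, -0.091, 0.2172]
tcp_rot: [0.0, 0.999, 0.047, -0.0]
wrist_force: [-0.1, -0.5, -1.8]
grip_width: 0.0299
gripper_force: 59.5
```

```bash
python3 - <<'E'
from h import *
import pickle
p,R,yw=st();c=read_camera("wrist");t=read_camera("top");pickle.dump((c,t,p,yw),open("w2.pkl","wb"))
x,y,a=.606,-.031,5.5
f=p[2]-.0883
draw(c,[box(-.051,.051,-.035,.035,.08,x,y,a),box(-.039,.039,-.023,.023,.064,x,y,a),box(-.036,.036,-.02,.02,f+.04,p[0],p[1],yw),box(-.022,.022,-.015,.015,f+.13,p[0],p[1],yw)],"w2.png")
E
```

```text
t 5.08 p [ 0.5968 -0.091   0.2172] yaw 5.38 zax [-0. -0. -1.] F [-0.1 -0.5 -1.8] w 0.0299 g 59.5
```

View pics/w2.png

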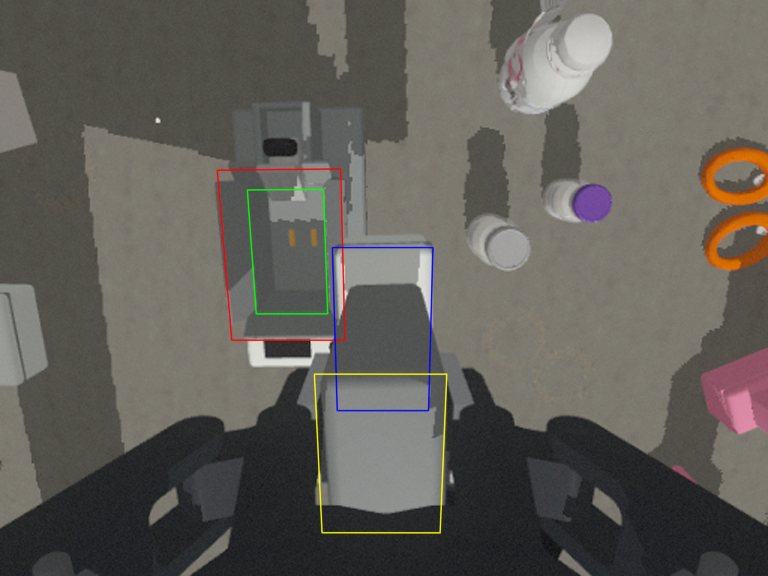

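The held pack matches its overlay: the body's +x edge is at y≈247 in both, so it is centred in the gripper to about 1 mm. The dock shows up left of the pack with its contacts at (302,238). Its rim seems about 5–10 px away from my overlay, so I'll refine it from an enlarged crop.

```bash
python3 - <<'E'
from h import *
import pickle
c,t,p,yw=pickle.load(open("w2.pkl","rb"))
a=cv2.resize(c["pixels"][60:250,145:255,::-1],None,fx=5,fy=5,interpolation=cv2.INTER_CUBIC)[:,:,:]
a=cv2.convertScaleAbs(a,alpha=1.6,beta=0)
cv2.imwrite("pics/w2c.png",cv2.rotate(a,cv2.ROTATE_90_CLOCKWISE)[:550,350:950] if 0 else cv2.resize(a,None,fx=.63,fy=.63,interpolation=cv2.INTER_AREA))
E
```

```text
(no output)
```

View pics/w2c.png

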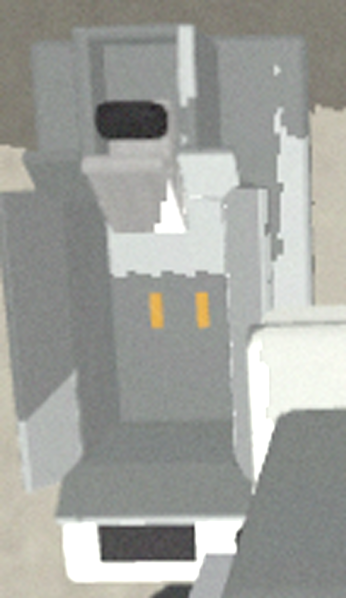

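```bash
python3 - <<'E'
from h import *
import pickle
from scipy.optimize import least_squares
c,t,p,yw=pickle.load(open("w2.pkl","rb"))
def uv(x,y): return ((x+.5)/3.15-.5+145,(y+.5)/3.15-.5+60)
o=[("floor-x+y",120,420,.01),("floorleft",107,235,.01),("lipL far",3,195,.08),("lipL near",28,490,.08),("lip-x L",58,517,.08),("lip-x R",248,517,.08),("con",180,310,.0105),("con1",157,310,.01),("con2",203,310,.01),("tab",97,120,.08),("innerR far",225,190,.08),("innerR near",235,470,.08),("outerR",268,190,.08)]
W={n:ray(c,uv(x,y),z) for n,x,y,z in o}
def f(q):
    s,k=np.sin(np.radians(q[2])),np.cos(np.radians(q[2]))
    L={n:((w[0]-q[0])*k+(w[1]-q[1])*s,-(w[0]-q[0])*s+(w[1]-q[1])*k) for n,w in W.items()}
    return L
def r(q):
    L=f(q);return [L["floor-x+y"][0]+.039,L["floor-x+y"][1]-.023,L["floorleft"][1]-.023,L["lipL far"][1]-.035,L["lipL near"][1]-.035,L["lip-x L"][0]+.051,L["lip-x R"][0]+.051,L["con"][1]]
s=least_squares(r,[.606,-.031,5.5],x_scale=[.01,.01,1])
print(s.x.round(4),(s.fun*1e3).round(1))
for n,v in f(s.x).items(): print(n,np.round(np.array(v)*1e3,1))
E
```

```text
[ 0.6083 -0.031   5.6961] [-0.4  0.2  0.6 -0.4 -0.1  0.3  0.1 -0.3]
floor-x+y [-39.4  23.2]
floorleft [25.6 23.6]
lipL far [41.7 34.6]
lipL near [-42.4  34.9]
lip-x L [-50.7  26.8]
lip-x R [-50.9 -29.1]
con [-0.2 -0.3]
con1 [-0.2  7.8]
con2 [-0.3 -8.2]
tab [60.8  7.7]
innerR far [ 42.2 -25.8]
innerR near [-36.5 -25.8]
outerR [ 42.1 -37.4]
```

The dock fit is tight, with residuals under 0.6 mm: (0.6083, -0.031), yaw 5.7°. Next I'll move over the bay.

>>> drive_tool:
  series:
    - [[0.0085,-0.0295,0],-0.3,0.02]
    - [[0.0085,-0.0295,0],0,0.02]
    - [[0,0,0],0,0.02]
    - [[0,0,0],0,0.02]
    - [[0,0,0.015],0,0.02]
    - [[0,0,0.015],0,0.02]
    - [[0,0,0],0,0.02]
    - [[0,0,0],0,0.02]

```text
time: 6.18
eef_pos: [0.6083, -0.0299, 0.1871]
tcp_rot: [-0.0, 0.999, 0.05, -0.0]
wrist_force: [0.1, 0.7, -2.2]
grip_width: 0.0291
gripper_force: 59.6
```

```bash
python3 - <<'E'
from h import *
import pickle
x,y,a=.6083,-.031,5.7
go(x,y,.0983,a)
p,R,yw=st();c=read_camera("wrist");t=read_camera("top");pickle.dump((c,t,p,yw),open("w3.pkl","wb"))
f=p[2]-.0883
draw(c,[box(-.051,.051,-.035,.035,.08,x,y,a),box(-.036,.036,-.02,.02,f+.04,p[0],p[1],yw),box(-.036,.036,-.02,.02,f,p[0],p[1],yw)],"w3.png")
E
```

```text
t 6.17 p [ 0.6083 -0.0299  0.1871] yaw 5.75 zax [-0.  0. -1.] F [ 0.1  0.7 -2.2] w 0.0291 g 59.6
turn 0.05 then shift [np.float64(-0.0002), np.float64(0.0011), np.float64(0.0888)]
t 6.17 p [ 0.6083 -0.0299  0.1871] yaw 5.75 zax [-0.  0. -1.] F [ 0.1  0.7 -2.2] w 0.0291 g 59.6
```

View pics/w3.png

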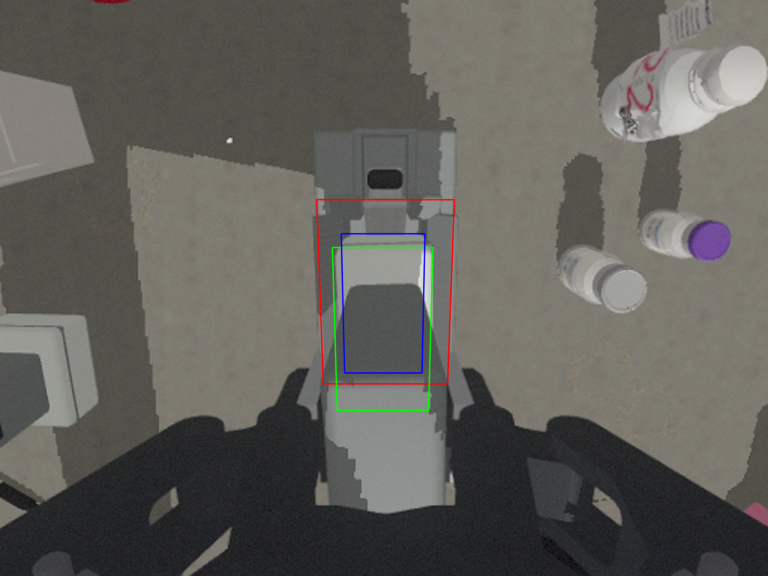

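The pack sits centred over the bay: foot edge at y≈236, rim x 315–456, pack x 335–432. A 1 mm shift to the right is needed, then down in stages.

>>> drive_tool:
  series:
    - [[0.0005,0.001,0],0,0.02]
    - [[0,0,0.008],0,0.02]
    - [[0,0,0.008],0,0.02]
    - [[0,0,0.008],0,0.02]
    - [[0,0,0.006],0,0.02]
    - [[0,0,0.006],0,0.02]
    - [[0,0,0],0,0.02]
    - [[0,0,0],0,0.02]

```text
time: 7.28
eef_pos: [0.6086, -0.0307, 0.1512]
tcp_rot: [-0.0, 0.999, 0.05, -0.001]
wrist_force: [-3.0, -0.8, -1.9]
grip_width: 0.0292
gripper_force: 59.7
```

>>> drive_tool:
  series:
    - [[0,0,0.005],0,0.02]
    - [[0,0,0.005],0,0.02]
    - [[0,0,0.005],0,0.02]
    - [[0,0,0.005],0,0.02]
    - [[0,0,0],0,0.02]

```text
time: 7.9
eef_pos: [0.6082, -0.0306, 0.1299]
tcp_rot: [-0.0, 0.999, 0.05, -0.001]
wrist_force: [-3.0, -0.7, -3.5]
grip_width: 0.0295
gripper_force: 59.5
```

>>> drive_tool:
  series:
    - [[0,0,0.005],0,0.02]
    - [[0,0,0.005],0,0.02]
    - [[0,0,0.005],0,0.02]
    - [[0,0,0.003],0,0.02]
    - [[0,0,0],0,0.02]

```text
time: 8.52
eef_pos: [0.6087, -0.0307, 0.1127]
tcp_rot: [-0.0, 0.999, 0.05, -0.001]
wrist_force: [-5.1, -0.7, -4.6]
grip_width: 0.0296
gripper_force: 59.7
```

>>> drive_tool:
  series:
    - [[0,0,0.004],0,0.02]
    - [[0,0,0.004],0,0.02]
    - [[0,0,0.003],0,0.02]
    - [[0,0,0],0,0.02]
    - [[0,0,0],0,0.02]

```text
time: 9.15
eef_pos: [0.6091, -0.0305, 0.1014]
tcp_rot: [-0.0, 0.999, 0.05, -0.0]
wrist_force: [-0.6, 0.3, -9.9]
grip_width: 0.0295
gripper_force: 60.1
```

>>> drive_tool:
  series:
    - [[0,0,0.002],0,0.02]
    - [[0,0,0.001],0,0.02]
    - [[0,0,0.001],0,0.02]
    - [[0,0,0],0,0.02]
    - [[0,0,0],0,0.02]

```text
time: 9.78
eef_pos: [0.6094, -0.0306, 0.0987]
tcp_rot: [0.0, 0.999, 0.05, 0.0]
wrist_force: [-0.3, 0.0, -1.0]
grip_width: 0.0291
gripper_force: 60.7
```

>>> drive_tool:
  series:
    - [[0,0,0.001],0,0.02]
    - [[0,0,0.001],0,0.02]
    - [[0,0,0],0,0.02]
    - [[0,0,0],0,0.02]

```text
time: 10.28
eef_pos: [0.6095, -0.0307, 0.0986]
tcp_rot: [0.0, 0.999, 0.05, 0.001]
wrist_force: [-4.2, -0.0, 10.1]
grip_width: 0.0293
gripper_force: 62.2
```

```bash
python3 - <<'E'
from h import *
p,R,yw=st();c=read_camera("wrist");save(c,"w4.png",(170,60,350,260),3)
E
```

```text
t 10.28 p [ 0.6095 -0.0307  0.0986] yaw 5.76 zax [ 0.003 -0.    -1.   ] F [-4.2 -0.  10.1] w 0.0293 g 62.2
```

View pics/w4.png

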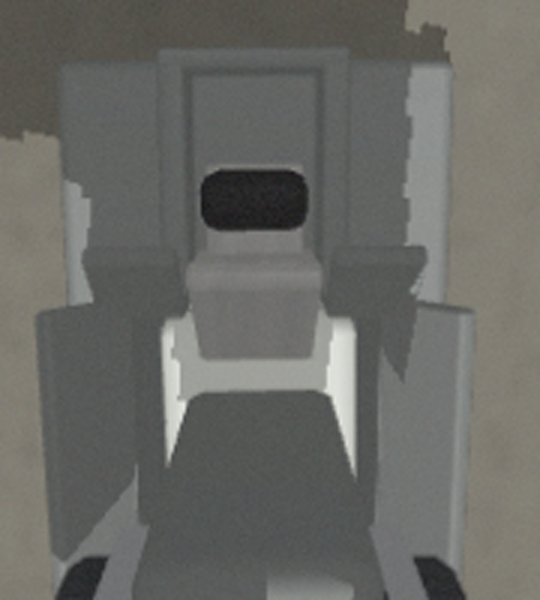

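The hook (190–330, 270–360 in the crop) lies over the white shoulder. The pack is on the floor, since the force rose to 10 N with no further travel. I'll release and retreat.

>>> drive_tool:
  series:
    - [[0,0,0],0,0.065]
    - [[0,0,0],0,0.065]
    - [[0,0,0],0,0.065]
    - [[0,0,-0.01],0,0.065]
    - [[0,0,-0.03],0,0.065]
    - [[0,0,-0.04],0,0.065]
    - [[0,0,-0.05],0,0.065]
    - [[-0.03,0,-0.02],0,0.065]
    - [[-0.03,0,0],0,0.065]
    - [[0,0,0],0,0.065]

```text
time: 11.58
eef_pos: [0.5482, -0.0368, 0.2481]
tcp_rot: [0.0, 0.999, 0.05, 0.001]
wrist_force: [0.3, 0.1, -0.2]
grip_width: 0.0645
gripper_force: 0.0
```

```bash
python3 - <<'E'
from h import *
p,R,yw=st();c=read_camera("wrist")
x,y,a=.6083,-.031,5.7
draw(c,[box(-.022,.022,-.015,.015,.14,x,y,a),box(-.036,.036,-.02,.02,.05,x,y,a)],"w5.png")
E
```

```text
t 11.57 p [ 0.5482 -0.0368  0.2481] yaw 5.74 zax [ 0.002 -0.    -1.   ] F [ 0.3  0.1 -0.2] w 0.0645 g 0.0
```

View pics/w5.png

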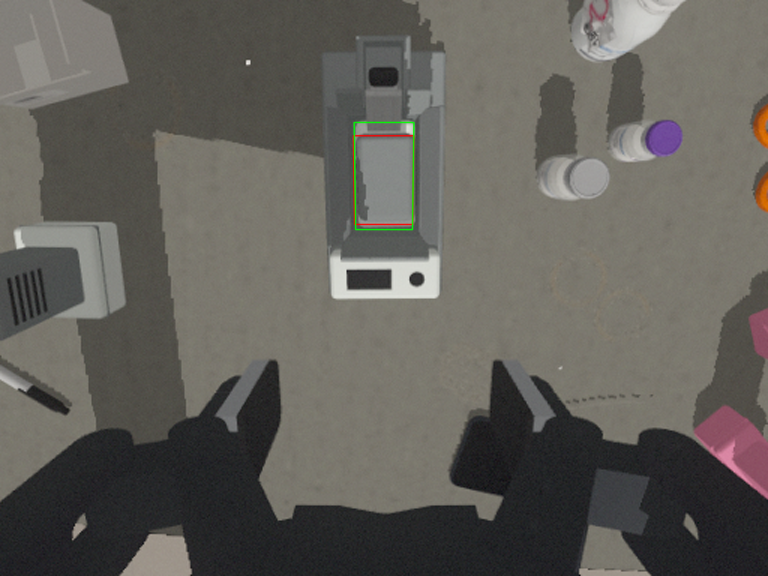

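The pack stands upright in the bay and matches the docked overlay: grip top at (385,180), and the catch over the shoulder at (384,110). The gripper is clear and the thick pack is untouched, so I'm handing in.

```bash
python3 -c "
from workcell import ticket
print(ticket.job_done())"
```

```text
the job is handed in; nothing more can be done
None
```

The slim pack is fully home in the charging dock with the catch over its shoulder and the gripper clear; the thick pack was left alone, and the job was handed in at about 11.6 s.

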